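# Start a jar lid on its thread and screw it down

### The job

The red lid is only lying loosely on its screw jar in the rack. Without taking it off, rest a light hand on it and turn it backwards (anticlockwise from above) until the thread drops into place, then screw it clockwise all the way down until it is snug on the rim, and let go. Never force the lid or overtighten it, and leave the loose things on the counter where they are.

Things in the scene. Friction and masses are not known exactly. Their poses are not given: they have to be found in the camera images.
- lid: red ribbed screw lid, loose, 60 mm across, 20 mm high, about 45 g. Origin on its axis at the skirt's lower edge, z up; flat top 20 mm above. Inside are three thread lugs, 120 degrees apart, each 15 degrees wide with round ends. At the start it lies level on the neck, lugs on top of the neck's thread, origin 7 to 12 mm below the rim, about 1.3 mm of side play. Down on the rim its origin is 16.5 mm below the rim
- lid_screw_head (a point): head of the sample screw taped on the red lid, 20.5 mm from the lid's axis, 24 mm above its origin; at the start it points within 7 degrees of the jar's front (-x of jar_neck). It shows how far the lid has been turned
- jar_neck: round clear neck of the jar under the red lid: 44 mm across, 53 mm over its thread, 26 mm tall. Origin at the rim's centre, 137 mm above the counter, z up, -x to the rack's front. Right-hand thread, three starts, 18.6 mm of travel a turn (0.052 mm a degree), 0.9 mm axial play; where it starts round the neck is unknown. Small nibs on it block a lid turned clockwise before it has dropped
- jar: square 78 mm jar of brass screws under the red lid, fast in the rack. Origin at the foot's centre, rim 125 mm above. Turned backwards the lid climbs, then 10 to 85 degrees on drops about 6 mm and has some 12 degrees before it climbs over the nibs (then 90 more to the next drop). From the drop some 80 degrees clockwise take it to the rim, still slack, 15 to 25 more to snug (0.1 to 0.3 N m); it then stays
- jar_b: next jar in the rack, steel screws, blue lid already screwed down; does not move. Origin at the centre of the square 78 mm foot; top of its lid 128.5 mm above. The three jars stand 115 mm apart in any order
- jar_c: next jar in the rack, dark screws, green lid already screwed down; does not move. Origin at the centre of the square 78 mm foot; top of its lid 128.5 mm above
- tape: loose roll of black tape lying flat on the counter, 68 mm across, 18 mm high. Origin at the centre of its underside
- carton: loose small green carton, 55 x 95 x 42 mm. Origin at the centre of its underside
- screwdriver: loose orange screwdriver, 190 mm long, lying on the counter behind the rack. Origin under its middle, x along the blade
Things that resemble listed ones, but are neither listed nor needed, are in the scene too. There is more than one size of the lid; the one meant has the size given above.

How it is judged:
By the outcome, as a careful person would: the job done as asked, in the order asked, and still so for the second after the job is handed in, with the robot touching nothing.
It also fails if it takes over 61 s, if anything falls off the work surface, if the arm or the gripper's body presses on something with over 40 N, if the wrist force passes 120 N, or if a joint passes its speed limit or range.

### The arm

A 6-joint arm with a two-finger parallel gripper is mounted at the origin on the work surface. World frame = base frame: x ahead of the robot, y to its left, z up, the work surface at z = 0. Lengths are in mm, angles in degrees, forces in N, time in s.
With the tool pointing down it reaches from about 350 to 850 mm from the base axis. Payload 8.1 kg.
Tool frame: the origin (TCP) lies at the very end of the fingers, on their centre line; the grasp point (between the pads) lies 19 mm behind it; z points along the fingers, y is the direction in which the jaws open and shut (so a half turn about z gives the same grasp; the last joint's range is limited). The gripper opens to 85 mm and grips with 20 to 120 N. Pads are 22 mm wide; open, the fingers measure 114 mm over their backs; the gripper's body (76 mm by 85 mm) begins 54 mm behind the grasp point. The pads swing forward as they close: fully open they stand 13 mm farther back than shut.
Start: joints at [-72.559, 7.471, 85.268, -0, 87.261, -4.893], TCP at [228.022, -554.988, 231.292] pointing down, gripper open.
Joint ranges: [-169.43, 169.43], [-51.17, 129.36], [1.28, 143.12], [-76.62, 256.62], [0, 156.53], [-152.29, 152.29]. Speed limits (degrees/s): [136.94, 136.94, 159.86, 180, 180, 180].

### API

Orientations are given as [roll, pitch, yaw] about the fixed x, y, z axes, in that order (R = Rz(yaw) Ry(pitch) Rx(roll)).
In Python, from bench import r gives the robot as it stands.
- The arm moves only by the shell command python3 -m crank 'ROWS' [OPENING] [FORCE]. ROWS is JSON, a list that holds one entry, the list of rows, each a list of 6 numbers: the shift along the tool's x, y, z in m, then the turn, a rotation vector about the tool's x, y, z in rad. A call has 1 to 10 rows; each row is the pose to reach, as a shift and turn from the pose measured when the call began, along the tool's axes at that moment; what a row does not reach only later rows make up. A row lasts 1/8 s, in which the tool goes at most 62.5 mm and 10.7 degrees, less where a joint would pass 70% of its speed; a pose out of reach is approached as far as the arm can. A call with a gripper value outside its range is refused whole. OPENING is the closure, from 0 (fully open) to 1 (shut), set as the call begins (- or left out, the last holds). The fingers move at their own pace and stop on an object; FORCE is the grip in N (left out, the last holds). Time passes only in rows, so rows that repeat a pose let the fingers close. It gives the time, the measured TCP pose, the force and the opening at its end, in the units of the state.
- r.sense(): the state, without advancing time (a new reading comes with each control period).
- r.snapshot(name): name is "scene" or "top"; returns (picture, depth): 420x560x3 uint8, blue, green, red; 420x560 float32, mm along the optical axis (not along the pixel's ray), 0 where there is no reading.
- r.get_calibration(name): a dict with "mtx" (3x3 intrinsics, pixels), "k1" (the pictures are not rectified: a ray, as slopes to the right and down, at radius r is drawn at 1 + k1 r^2 times it, then the intrinsics apply), "cam_to_world" (4x4, takes a point from camera to world coordinates). Camera axes: x right, y down, z forward; pixel columns grow to the right and rows downward; lengths in mm; the calibration is good to about 2 mm. A picture is of the moment at which its call begins. get_calibration takes no time and is no camera call.
- r.hand_in(): hands the job in, once; it reports no verdict.
Trained networks look in the newest picture that a camera, given by its name, has taken for a name from the list of things; names that differ only in an ending like _2 or _b are one class to them, and where a whole thing is asked for, a point or a joint stands for the part that bears it (a point fixed in the world has none). Each returns a list of dicts, best first, with "conf" (0 to 1); they miss things now and then, are a little off and sometimes report something else, mostly with a low value. They report only what shows in the picture. A call takes as long as a camera call. They do not tell look-alikes from the thing itself.
- r.look_for(thing, camera): "extent" ([left, top, right, bottom] in pixels, round what is visible of it).
- r.landmark_of(thing, camera): "pixel" ([column, row] in pixels: a listed point, or the origin of a listed thing).
The state is a dict: "time": time; "joint_pos": joint angles; "qd": joint speeds; "joint_efforts": joint torques, N m; "tool_pos": TCP position; "tcp_rot": TCP orientation; "ft_force": force on the tool from outside, world axes, zero at the start; "wrist_torque": the same for the moment, N m; "finger_gap": finger opening in mm.
Only numpy, scipy, OpenCV 4.12 (cv2) and the standard library are available. Lean on these libraries where they do the work, as an engineer would, in place of code of your own. Each camera call takes 0.05 s, during which the arm holds its last target.

## Working session

There is one attempt and no reset: what is moved stays moved. The work goes in short steps, Python scripts to look and compute and a shell command to move; the robot and the scene stay as the last step left them, time stands still between calls to the robot, and variables do not carry over. Pictures are saved under pics/ and viewed, and the job is handed in when it is done.

```bash
mkdir -p pics; ls
python3 - <<'E'
from bench import r
import cv2,numpy as np
s=r.sense();print(s)
for n in("scene","top"):
    p,d=r.snapshot(n);cv2.imwrite(f"pics/{n}0.png",p);np.save(f"{n}0.npy",d)
    c=r.get_calibration(n);print(n,c)
    for t in("lid","lid_screw_head","jar_neck","jar","jar_b"):
        print(t,r.look_for(t,n) if t in("lid","jar") else'',r.landmark_of(t,n))
E
```

```text
pics
{'time': 0.0, 'joint_pos': array([-7.25592548e+01,  7.51611654e+00,  8.53314228e+01, -5.02454122e-04,
        8.72602680e+01, -4.89117174e+00]), 'qd': array([ 0.09766486, -0.05020545,  0.11600238, -0.02063163, -0.01640273,
        0.02053103]), 'joint_efforts': array([ 4.87098041e-04, -5.69393063e+01, -5.00557065e+01, -2.46501622e-04,
        1.46213325e-02,  1.95247543e-05]), 'tool_pos': array([ 227.8505899 , -554.44844583,  230.21336666]), 'tcp_rot': array([-1.79892542e+02, -8.69201041e-03,  2.23319333e+01]), 'ft_force': array([ 0.10393952, -0.2145237 ,  0.38533562]), 'wrist_torque': array([-0.03551842,  0.0371681 ,  0.01624744]), 'finger_gap': 85.4939451129253}
scene {'mtx': array([[405.94992547,   0.        , 277.4050889 ],
       [  0.        , 405.94992547, 212.66141599],
       [  0.        ,   0.        ,   1.        ]]), 'k1': -0.07347999459114633, 'cam_to_world': array([[ 8.83860819e-01,  2.89135366e-01, -3.67683007e-01,
         8.45636991e+02],
       [ 4.67666154e-01, -5.61134663e-01,  6.82946747e-01,
        -4.31116406e+02],
       [-8.85562196e-03, -7.75582768e-0
[... 1734 characters left out ...]
{'pixel': [305.1, 209.9], 'conf': 0.91}, {'pixel': [227.2, 119.8], 'conf': 0.9}, {'pixel': [281.0, 299.6], 'conf': 0.72}]
lid_screw_head  [{'pixel': [306.5, 222.1], 'conf': 0.93}, {'pixel': [238.2, 126.4], 'conf': 0.75}, {'pixel': [286.0, 306.4], 'conf': 0.72}]
jar_neck  []
jar [{'extent': [338.7, 201.1, 393.6, 251.8], 'conf': 0.96}, {'extent': [281.1, 186.4, 328.2, 237.6], 'conf': 0.94}, {'extent': [217.9, 171.1, 268.2, 220.8], 'conf': 0.88}] [{'pixel': [240.0, 198.4], 'conf': 0.89}, {'pixel': [301.7, 212.3], 'conf': 0.87}, {'pixel': [360.2, 226.3], 'conf': 0.7}]
jar_b  [{'pixel': [240.0, 198.4], 'conf': 0.89}, {'pixel': [301.7, 212.3], 'conf': 0.87}, {'pixel': [360.2, 226.3], 'conf': 0.7}]
```

View pics/scene0.png

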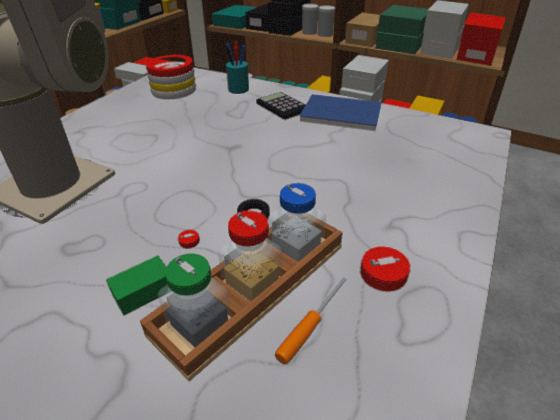

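View pics/top0.png

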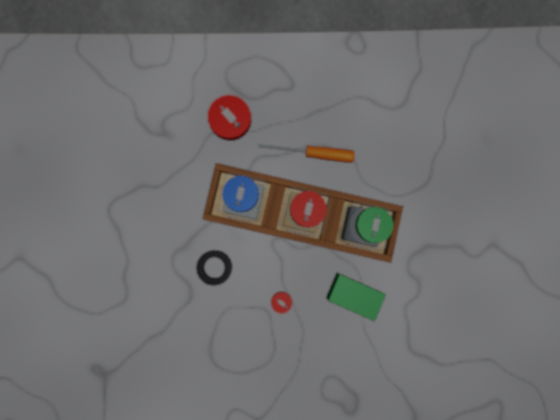

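Scene: the red lid on the middle jar is at (248,227), and at (308,209) in the top view. The big red lid (385,268) and the small one (189,239) are decoys. Next I'll locate it metrically.

```bash
cat > h.py <<'E'
import cv2,numpy as np
from bench import r
def ray(n,px):
    c=r.get_calibration(n);K=c["mtx"];k1=c["k1"];T=c["cam_to_world"]
    px=np.atleast_2d(np.array(px,float));u=cv2.undistortPoints(px.reshape(-1,1,2),K,np.array([k1,0,0,0.])).reshape(-1,2)
    return np.c_[u,np.ones(len(u))],T
def pts(n,px,d):
    v,T=ray(n,px);return (v*np.array(d)[:,None])@T[:3,:3].T+T[:3,3]
def onz(n,px,z):
    v,T=ray(n,px);w=v@T[:3,:3].T;s=(z-T[2,3])/w[:,2];return T[:3,3]+w*s[:,None]
def lid(n,im,d,box,tag):
    x0,y0,x1,y1=box
    g=im.astype(int);m=(g[...,2]>110)&(g[...,1]<80)&(g[...,0]<80)if n=="scene" else (g[...,2]>90)&(g[...,1]<70)&(g[...,0]<70)
    M=np.zeros(m.shape,bool);M[y0:y1,x0:x1]=m[y0:y1,x0:x1]
    ys,xs=np.nonzero(M&(d>0));P=pts(n,np.c_[xs,ys],d[ys,xs])
    print(tag,n,len(P),"zpct",np.percentile(P[:,2],[5,25,50,75,95]).round(1))
    zt=np.percentile(P[:,2],70);top=P[abs(P[:,2]-np.median(P[P[:,2]>zt-3,2]))<2.5]
    (c,rad)=cv2.minEnclosingCircle(top[:,:2].astype(np.float32))
    print("  top z",np.median(top[:,2]).round(1),"circle",np.round(c,1),round(rad,1),"mean",top[:,:2].mean(0).round(1),"ext",np.ptp(top[:,:2],axis=0).round(1))
E
python3 - <<'E'
from h import *
for n,b in(("scene",(222,204,274,250)),("top",(284,186,330,234))):
    lid(n,cv2.imread(f"pics/{n}0.png"),np.load(f"{n}0.npy"),b,"lid")
# screw heads
print("head top",onz("top",[[306.5,222.1]],151),"scene",onz("scene",[[237.8,215]],151))
print("jar foot top",onz("top",[[240,198.4],[301.7,212.3],[360.2,226.3]],12))
print("jar foot sc",onz("scene",[[293.7,250.3],[247.4,284.1],[203.1,326.2]],12))
im=np.hstack([cv2.resize(cv2.imread("pics/scene0.png")[195:260,200:300],None,fx=4,fy=4,interpolation=2),cv2.resize(cv2.imread("pics/top0.png")[180:245,260:360],None,fx=4,fy=4,interpolation=2)])
cv2.imwrite("pics/z0.png",im)
E
```

```text
lid scene 740 zpct [146.5 147.7 148.2 148.6 149.3]
  top z 148.2 circle [588.3 -48.2] 30.7 mean [591.  -50.6] ext [57.8 59. ]
lid top 1172 zpct [ 39.2 145.3 147.7 148.7 150.1]
  top z 148.2 circle [588.7 -47.7] 29.9 mean [588.4 -47.7] ext [58.  59.3]
head top [[566.07617556 -44.14183781 151.        ]] scene [[568.41805374 -42.50553767 151.        ]]
jar foot top [[ 619.67162358   72.01843031   12.        ]
 [ 589.57772125  -47.40737725   12.        ]
 [ 559.37848822 -160.78365029   12.        ]]
jar foot sc [[ 616.43580369   56.53537818   12.        ]
 [ 582.65287445  -53.1428119    12.        ]
 [ 565.96155968 -158.23704007   12.        ]]
```

View pics/z0.png

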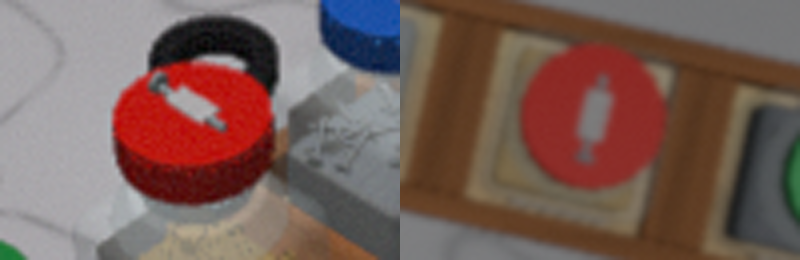

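Lid axis is at about (588.5, −48), its top at z 148 (origin 128), and the screw head points at about 168°. I'll work out the approach.

```bash
cat >> h.py <<'E'
from scipy.spatial.transform import Rotation as Rn
def rel(p,yaw):
    s=r.sense();R=Rn.from_euler('xyz',s["tcp_rot"],degrees=True);G=Rn.from_euler('xyz',[180,0,yaw],degrees=True)
    print("shift m",(R.inv().apply(np.array(p)-s["tool_pos"])/1000).round(4),"rot",(R.inv()*G).as_rotvec().round(4))
E
python3 -c "
from h import *
rel([588.5,-48,230],50)"
```

```text
shift m [ 0.5261 -0.332   0.0013] rot [ 1.000e-04  0.000e+00 -4.828e-01]
```

```bash
python3 -m crank '[[[0.052,-0.033,0,0,0,-0.05],[0.105,-0.066,0,0,0,-0.1],[0.158,-0.1,0,0,0,-0.16],[0.21,-0.133,0,0,0,-0.22],[0.263,-0.166,0,0,0,-0.28],[0.316,-0.2,0,0,0,-0.34],[0.368,-0.232,0,0,0,-0.4],[0.421,-0.265,0,0,0,-0.483],[0.474,-0.299,0.001,0,0,-0.483],[0.5261,-0.332,0.001,0,0,-0.483]]]' 0
python3 -m crank '[[[0,0,0,0,0,0]]]'
python3 -c "
from h import *
s=r.sense();print(s['time'],s['joint_pos'].round(1),s['ft_force'],s['wrist_torque'],s['tcp_rot'])
rel([588.5,-48,230],50)"
```

```text
time: 2.05
tool_pos: [589.5, -46.1, 230.5]
tcp_rot: [180.0, -0.0, 50.0]
ft_force: [0.7, 0.1, 0.3]
finger_gap: 85.6
time: 2.17
tool_pos: [590.9, -42.1, 230.0]
tcp_rot: [-180.0, -0.0, 50.3]
ft_force: [-0.0, -1.1, 0.2]
finger_gap: 85.6
2.175 [-9.1  6.3 86.7  0.  87.  30.6] [-0.03214814 -1.10820057  0.18466093] [-0.05917713  0.00823344 -0.03084866] [-1.79991299e+02 -4.90893107e-02  5.03030756e+01]
shift m [-0.0061  0.0019 -0.    ] rot [-0.0002 -0.0009  0.0053]
```

```bash
python3 -m crank '[[[-0.0061,0.0019,0,0,0,0.005],[-0.0061,0.0019,0.025,0,0,0.005],[-0.0061,0.0019,0.05,0,0,0.005],[-0.0061,0.0019,0.05,0,0,0.005],[-0.0061,0.0019,0.05,0,0,0.005]]]'
python3 - <<'E'
from h import *
rel([588.5,-48,122],50)
p,d=r.snapshot("scene");cv2.imwrite("pics/s1.png",cv2.resize(p[120:320,140:400],None,fx=3,fy=3))
E
```

```text
time: 2.8
tool_pos: [588.6, -49.1, 181.2]
tcp_rot: [180.0, -0.1, 49.9]
ft_force: [0.4, -0.5, 0.7]
finger_gap: 85.3
shift m [ 0.0007 -0.0008  0.0592] rot [ 0.0008 -0.0013 -0.0012]
```

View pics/s1.png

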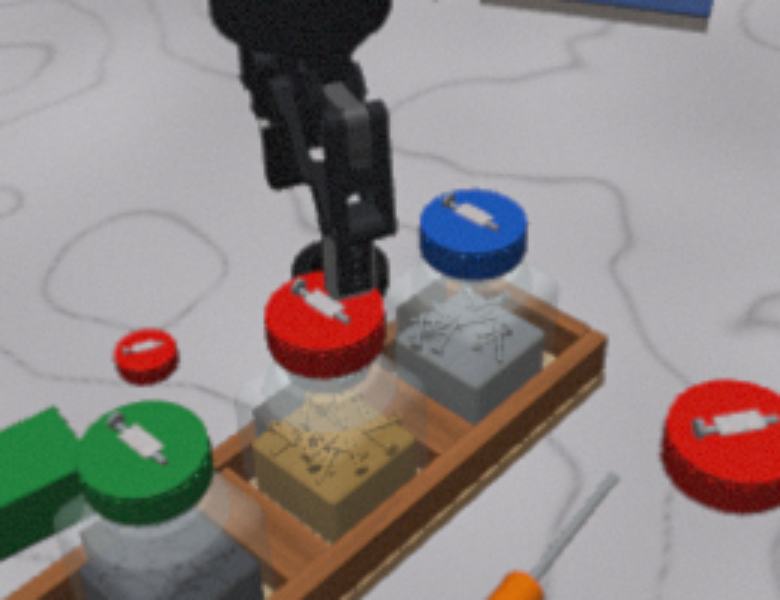

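Gripper is above the red lid: near finger at crop (350,280), lid at crop (325,325). Next I descend slowly around it.

```bash
python3 -m crank '[[[0.0007,-0.0008,0.015,0,0,0],[0.0007,-0.0008,0.03,0,0,0],[0.0007,-0.0008,0.038,0,0,0],[0.0007,-0.0008,0.038,0,0,0]]]'
python3 -m crank '[[[0,0,0.008,0,0,0],[0,0,0.016,0,0,0],[0,0,0.02,0,0,0],[0,0,0.02,0,0,0],[0,0,0.02,0,0,0]]]'
python3 - <<'E'
from h import *
s=r.sense();print(s['ft_force'],s['wrist_torque'])
rel([588.5,-48,122],50)
p,d=r.snapshot("scene");cv2.imwrite("pics/s2.png",cv2.resize(p[150:290,170:330],None,fx=4,fy=4))
E
```

```text
time: 3.35
tool_pos: [588.1, -47.6, 142.1]
tcp_rot: [-180.0, -0.0, 50.0]
ft_force: [0.1, -0.2, 0.5]
finger_gap: 85.5
time: 3.98
tool_pos: [588.3, -47.6, 122.4]
tcp_rot: [-180.0, -0.0, 50.0]
ft_force: [-0.2, 0.8, -0.6]
finger_gap: 85.3
[-0.20581893  0.84508597 -0.6109204 ] [ 0.04456168 -0.0032922   0.02014829]
shift m [-0.0001  0.0004  0.0004] rot [-0.0001 -0.0008 -0.0007]
```

View pics/s2.png

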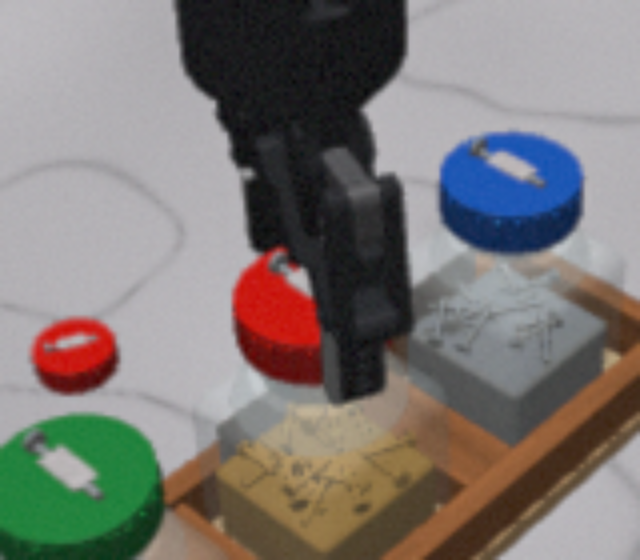

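Fingertips (crop (355,395)) straddle the lid just under the skirt edge, clear of the jar. Closing gently.

```bash
python3 -m crank '[[[0,0,0,0,0,0],[0,0,0,0,0,0],[0,0,0,0,0,0]]]' 0.22 20
python3 -m crank '[[[0,0,0,0,0,0],[0,0,0,0,0,0],[0,0,0,0,0,0]]]' 0.4 20
python3 -c "
from h import *
s=r.sense();print(s['ft_force'],s['wrist_torque'])"
```

```text
time: 4.4
tool_pos: [588.4, -47.7, 122.6]
tcp_rot: [180.0, -0.1, 50.0]
ft_force: [-0.0, -0.0, 1.0]
finger_gap: 66.6
time: 4.78
tool_pos: [588.5, -47.7, 122.8]
tcp_rot: [180.0, -0.1, 50.0]
ft_force: [0.1, -0.3, 1.5]
finger_gap: 59.1
[ 0.14653077 -0.28760133  1.46788161] [-0.04106477 -0.03178192 -0.04311734]
```

```bash
cat > f.py <<'E'
from bench import r
s=r.sense();print("yaw",s['tcp_rot'][2].round(2),"F",s['ft_force'].round(2),"T",s['wrist_torque'].round(3),"gap",round(s['finger_gap'],1),"q6",s['joint_pos'][5].round(1),"p",s['tool_pos'].round(2))
E
python3 -m crank '[[[0,0,0.0007,0,0,0],[0,0,0.0007,0,0,0],[0,0,0.0007,0,0,0]]]' >/dev/null; python3 f.py
python3 -m crank '[[[0,0,0,0,0,0]]]' >/dev/null; python3 f.py
```

```text
yaw 49.96 F [-1.62  0.03  4.68] T [0.006 0.376 0.042] gap 58.9 q6 30.4 p [588.6  -47.74 122.64]
yaw 49.96 F [-0.01  0.62  1.58] T [-0.001  0.094 -0.037] gap 59.4 q6 30.4 p [588.63 -47.7  122.79]
```

Arm compliance is about 6 N/mm. Now I turn backwards in small steps with about 3–4 N down.

```bash
python3 -m crank '[[[0,0,0.0005,0,0,-0.04],[0,0,0.0005,0,0,-0.08],[0,0,0.0005,0,0,-0.08]]]' >/dev/null; python3 f.py
python3 -m crank '[[[0,0,0.0005,0,0,-0.04],[0,0,0.0005,0,0,-0.08],[0,0,0.0005,0,0,-0.08]]]' >/dev/null; python3 f.py
```

```text
yaw 54.54 F [-0.42  0.47  5.15] T [-0.023  0.034  0.024] gap 58.9 q6 25.8 p [589.13 -47.78 122.87]
yaw 59.1 F [ 1.41 -0.21  5.83] T [0.001 0.041 0.044] gap 58.9 q6 21.3 p [589.74 -47.83 123.09]
```

Run:
```python
from h import *
p,d=r.snapshot("scene");cv2.imwrite("pics/s3.png",cv2.resize(p[150:290,170:330],None,fx=4,fy=4))
```

```text
(no output)
```

View pics/s3.png

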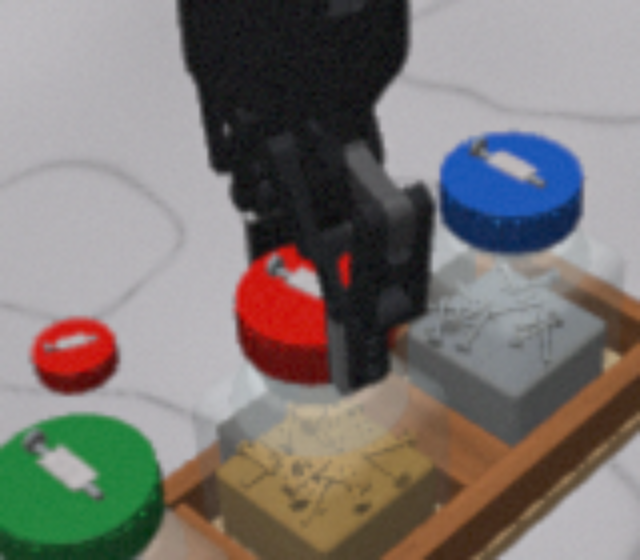

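Head marker at (275,268) is turning with the grip and z is climbing about 0.2 mm per 4.5°, as described. Continuing, with a small x drift correction.

```bash
python3 -m crank '[[[-0.0002,-0.0004,0.0004,0,0,-0.04],[-0.0002,-0.0004,0.0004,0,0,-0.08],[-0.0002,-0.0004,0.0004,0,0,-0.08]]]' >/dev/null; python3 f.py
python3 -m crank '[[[-0.0002,-0.0004,0.0004,0,0,-0.04],[-0.0002,-0.0004,0.0004,0,0,-0.08],[-0.0002,-0.0004,0.0004,0,0,-0.08]]]' >/dev/null; python3 f.py
```

```text
yaw 63.63 F [-0.3   0.19  5.76] T [ 0.054  0.054 -0.057] gap 58.9 q6 16.7 p [589.84 -47.76 123.25]
yaw 68.16 F [-0.24  1.16  5.38] T [0.126 0.057 0.01 ] gap 59.4 q6 12.2 p [589.81 -47.74 123.32]
```

```bash
for i in 1; do python3 -m crank '[[[-0.0001,-0.0004,0.0004,0,0,-0.04],[-0.0001,-0.0004,0.0004,0,0,-0.08],[-0.0001,-0.0004,0.0004,0,0,-0.08]]]' >/dev/null; python3 f.py; done
python3 -m crank '[[[-0.0001,-0.0004,0.0004,0,0,-0.04],[-0.0001,-0.0004,0.0004,0,0,-0.08],[-0.0001,-0.0004,0.0004,0,0,-0.08]]]' >/dev/null; python3 f.py
```

```text
yaw 72.66 F [-0.51 -0.59  3.92] T [ 0.12  -0.041  0.054] gap 59.1 q6 7.7 p [589.53 -47.68 122.96]
yaw 77.14 F [-0.24  0.94 -0.81] T [-0.066 -0.042  0.007] gap 59.2 q6 3.2 p [588.48 -47.58 121.68]
```

The upward force vanished and z is falling, so the drop has come at about 24°. Following it down without turning.

```bash
python3 -m crank '[[[0,0,0.001,0,0,0],[0,0,0.002,0,0,0],[0,0,0.002,0,0,0]]]' >/dev/null; python3 f.py
python3 -m crank '[[[0,0,0.001,0,0,0],[0,0,0.001,0,0,0]]]' >/dev/null; python3 f.py
```

```text
yaw 77.12 F [-1.1   0.16  0.25] T [0.01  0.08  0.036] gap 59.1 q6 3.2 p [588.28 -47.6  119.37]
yaw 77.11 F [ 0.06  0.11 -0.9 ] T [-0.035  0.001  0.018] gap 59.2 q6 3.2 p [588.24 -47.55 118.28]
```

```bash
python3 -m crank '[[[0,0,0.0008,0,0,0],[0,0,0.001,0,0,0],[0,0,0.001,0,0,0]]]' >/dev/null; python3 f.py
python3 -m crank '[[[0,0,0.0008,0,0,0],[0,0,0.0008,0,0,0],[0,0,0.0008,0,0,0]]]' >/dev/null; python3 f.py
```

```text
yaw 77.11 F [-2.56  0.07  5.84] T [ 0.064  0.387 -0.102] gap 59.0 q6 3.2 p [588.45 -47.6  117.84]
yaw 77.11 F [-2.64  0.46  6.07] T [ 0.079  0.505 -0.023] gap 59.2 q6 3.2 p [588.76 -47.59 117.78]
```

Bottomed 5.5 mm below the crest. Quick check picture, then clockwise with a matched feed of 0.052 mm/°.

```bash
python3 -m crank '[[[0,-0.0003,0,0,0,0.05],[0,-0.0003,0.0002,0,0,0.1],[0,-0.0003,0.0003,0,0,0.1]]]' >/dev/null; python3 f.py
python3 - <<'E'
from h import *
p,d=r.snapshot("scene");cv2.imwrite("pics/s4.png",cv2.resize(p[150:290,170:330],None,fx=4,fy=4))
E
```

```text
yaw 71.4 F [ 0.23 -0.06  2.99] T [ 0.051  0.081 -0.014] gap 59.0 q6 9.0 p [588.68 -47.56 117.62]
```

View pics/s4.png

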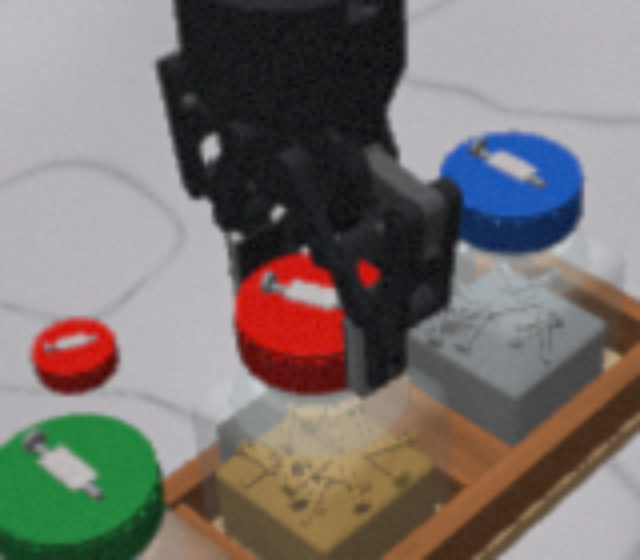

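Lid is lower and level, marker at (268,283); clockwise is free with no torque. Continuing.

```bash
python3 -m crank '[[[0,0,0.0003,0,0,0.09],[0,0,0.0006,0,0,0.18],[0,0,0.0006,0,0,0.18]]]' >/dev/null; python3 f.py
python3 -m crank '[[[0,0,0.0003,0,0,0.09],[0,0,0.0006,0,0,0.18],[0,0,0.0006,0,0,0.18]]]' >/dev/null; python3 f.py
```

```text
yaw 61.21 F [ 0.54 -0.03  1.89] T [-0.01   0.052 -0.075] gap 58.8 q6 19.1 p [588.84 -47.56 117.15]
yaw 51.06 F [ 0.53 -0.25  2.78] T [ 0.036  0.084 -0.007] gap 59.1 q6 29.3 p [588.86 -47.51 116.57]
```

Following the thread pitch (0.05 mm/°) with light force.

```bash
python3 -m crank '[[[0,0,0.0003,0,0,0.09],[0,0,0.0006,0,0,0.18],[0,0,0.0006,0,0,0.18]]]' >/dev/null; python3 f.py
python3 -m crank '[[[0,0,0.0003,0,0,0.09],[0,0,0.0006,0,0,0.18],[0,0,0.0006,0,0,0.18]]]' >/dev/null; python3 f.py
python3 -m crank '[[[0,0,0.0003,0,0,0.09],[0,0,0.0006,0,0,0.18],[0,0,0.0006,0,0,0.18]]]' >/dev/null; python3 f.py
```

```text
yaw 40.95 F [-0.48 -0.73  2.8 ] T [ 0.117  0.03  -0.052] gap 58.9 q6 39.4 p [588.91 -47.44 116.04]
yaw 30.87 F [0.04 0.42 2.77] T [ 0.031  0.047 -0.03 ] gap 59.0 q6 49.5 p [588.94 -47.38 115.52]
yaw 20.8 F [-0.17  0.06  1.6 ] T [ 0.027  0.044 -0.075] gap 59.3 q6 59.6 p [588.97 -47.37 114.94]
```

```bash
python3 -m crank '[[[0,0,0.0003,0,0,0.09],[0,0,0.0006,0,0,0.18],[0,0,0.0006,0,0,0.18]]]' >/dev/null; python3 f.py
python3 -m crank '[[[0,0,0.0002,0,0,0.06],[0,0,0.0004,0,0,0.12],[0,0,0.0004,0,0,0.12]]]' >/dev/null; python3 f.py
```

```text
yaw 10.73 F [-0.2  -0.46  3.72] T [-0.029  0.077 -0.083] gap 58.8 q6 69.6 p [589.15 -47.42 114.61]
yaw 4.09 F [ 0.15 -1.02  4.8 ] T [-0.068  0.031 -0.079] gap 59.4 q6 76.3 p [589.44 -47.54 114.59]
```

On the rim now (z 114.6 steady). Small steps with no feed, watching torque.

```bash
python3 -m crank '[[[0,0,-0.0003,0,0,0.03],[0,0,-0.0003,0,0,0.07],[0,0,-0.0003,0,0,0.07]]]' >/dev/null; python3 f.py
python3 -m crank '[[[0,0,0.0001,0,0,0.03],[0,0,0.0001,0,0,0.07],[0,0,0.0001,0,0,0.07]]]' >/dev/null; python3 f.py
```

```text
yaw 0.15 F [ 0.58 -0.09  2.1 ] T [-0.059  0.05   0.039] gap 59.0 q6 80.2 p [589.23 -47.46 114.66]
yaw -3.86 F [-0.53 -0.88  2.37] T [-0.121  0.034 -0.067] gap 58.9 q6 84.2 p [589.3  -47.47 114.63]
```

```bash
python3 -m crank '[[[0,0,0.0001,0,0,0.03],[0,0,0.0001,0,0,0.06],[0,0,0.0001,0,0,0.06]]]' >/dev/null; python3 f.py
python3 -m crank '[[[0,0,0.0001,0,0,0.03],[0,0,0.0001,0,0,0.05],[0,0,0.0001,0,0,0.05]]]' >/dev/null; python3 f.py
```

```text
yaw -7.32 F [-0.87 -0.63  3.66] T [-0.11   0.061  0.028] gap 59.0 q6 87.7 p [589.37 -47.45 114.6 ]
yaw -10.21 F [ 0.68 -0.8   4.67] T [-0.153  0.064 -0.01 ] gap 59.0 q6 90.6 p [589.4  -47.44 114.55]
```

```bash
python3 -m crank '[[[0,0,0,0,0,0.02],[0,0,0,0,0,0.04],[0,0,0,0,0,0.04]]]' >/dev/null; python3 f.py
python3 - <<'E'
from h import *
p,d=r.snapshot("scene");print(r.landmark_of("lid_screw_head","scene"));q,_=r.snapshot("top")
cv2.imwrite("pics/s5.png",np.hstack([cv2.resize(p[190:280,210:310],None,fx=4,fy=4),cv2.resize(q[170:260,260:360],None,fx=4,fy=4)]))
E
```

```text
yaw -12.53 F [ 0.41 -0.53  4.38] T [-0.212 -0.001 -0.005] gap 59.1 q6 92.9 p [589.4  -47.4  114.54]
[{'pixel': [180.7, 234.2], 'conf': 0.88}, {'pixel': [369.3, 260.4], 'conf': 0.71}, {'pixel': [251.0, 218.6], 'conf': 0.65}]
```

View pics/s5.png

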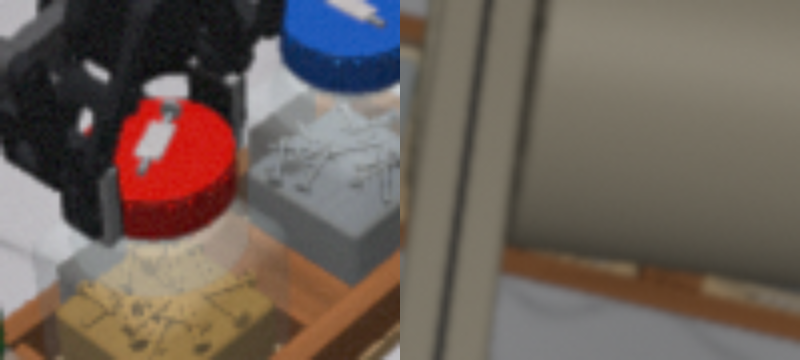

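Run:
```python
from h import *
for px in([253,216.3],[251,218.6]):
    P=onz("scene",[px],144.5)[0];v=P[:2]-[589,-47.6];print(P,np.hypot(*v),np.degrees(np.arctan2(v[1],v[0])))
```

```text
[586.16493667 -27.99269247 144.5       ] 19.811211288477757 98.22750068080383
[586.24807753 -34.10675626 144.5       ] 13.771009542408489 101.5272797861254
```

Head direction ≈100°, versus about 105° expected with no slip, so the lid is turning with the fingers. Continuing in small steps to snug.

```bash
python3 -m crank '[[[0,0,0,0,0,0.02],[0,0,0,0,0,0.04],[0,0,0,0,0,0.04]]]' >/dev/null; python3 f.py
python3 -m crank '[[[0,0,0,0,0,0.02],[0,0,0,0,0,0.04],[0,0,0,0,0,0.04]]]' >/dev/null; python3 f.py
```

```text
yaw -14.82 F [ 0.5  -2.7   4.01] T [-0.281  0.073  0.045] gap 58.9 q6 95.2 p [589.38 -47.44 114.53]
yaw -17.14 F [ 0.87 -1.63  3.47] T [-0.23  -0.011  0.001] gap 58.8 q6 97.5 p [589.33 -47.41 114.42]
```

```bash
python3 -m crank '[[[0,0,0,0,0,0.02],[0,0,0,0,0,0.04],[0,0,0,0,0,0.04]]]' >/dev/null; python3 f.py
python3 -m crank '[[[0,0,0,0,0,0.02],[0,0,0,0,0,0.04],[0,0,0,0,0,0.04]]]' >/dev/null; python3 f.py
```

```text
yaw -19.47 F [ 0.78 -1.88  2.46] T [-0.32   0.012  0.081] gap 59.4 q6 99.8 p [589.31 -47.45 114.38]
yaw -21.8 F [ 0.34 -2.06  2.4 ] T [-0.416 -0.042  0.115] gap 59.4 q6 102.1 p [589.32 -47.46 114.36]
```

Torque is starting to rise (0.08, then 0.115 N·m). Finer steps now.

```bash
python3 -m crank '[[[0,0,0,0,0,0.015],[0,0,0,0,0,0.025],[0,0,0,0,0,0.025]]]' >/dev/null; python3 f.py
python3 -m crank '[[[0,0,0,0,0,0.015],[0,0,0,0,0,0.025],[0,0,0,0,0,0.025]]]' >/dev/null; python3 f.py
```

```text
yaw -23.24 F [ 0.33 -1.35  2.15] T [-0.391 -0.054  0.264] gap 59.0 q6 103.6 p [589.31 -47.47 114.31]
yaw -24.69 F [ 1.16 -2.07  2.16] T [-0.447 -0.085  0.228] gap 59.4 q6 105.0 p [589.33 -47.47 114.3 ]
```

```bash
python3 -m crank '[[[0,0,0,0,0,0.006],[0,0,0,0,0,0.006]]]' >/dev/null; python3 f.py
python3 - <<'E'
from h import *
p,d=r.snapshot("scene")
cv2.imwrite("pics/s6.png",cv2.resize(p[190:280,210:310],None,fx=6,fy=6))
E
python3 f.py
```

```text
yaw -25.04 F [ 0.12 -2.1   1.83] T [-0.379 -0.004  0.369] gap 59.3 q6 105.4 p [589.32 -47.47 114.3 ]
yaw -25.04 F [ 0.49 -2.38  2.76] T [-0.337 -0.096  0.354] gap 59.0 q6 105.4 p [589.32 -47.47 114.29]
```

View pics/s6.png

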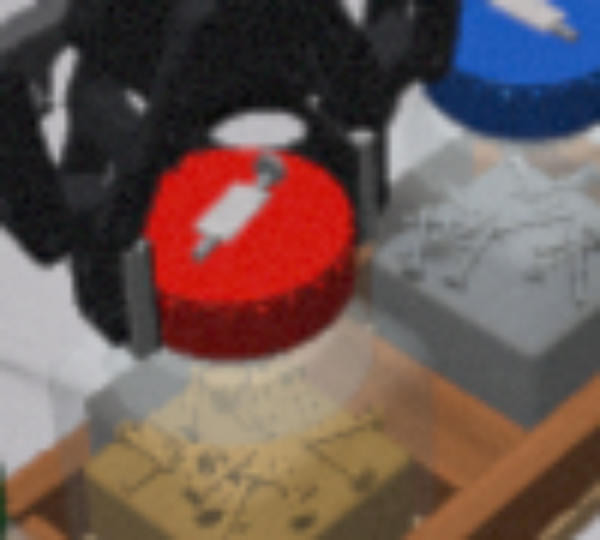

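Marker (265,170 in the crop) moved on with the grip and torque is about 0.3 N·m, so it's snug. Relax, then release.

```bash
python3 -m crank '[[[0,0,0,0,0,0],[0,0,0,0,0,0]]]' >/dev/null; python3 f.py
python3 -m crank '[[[0,0,0,0,0,0],[0,0,0,0,0,0],[0,0,0,0,0,0],[0,0,0,0,0,0],[0,0,0,0,0,0]]]' 0 ; python3 f.py
```

```text
yaw -25.04 F [ 0.48 -2.66  1.27] T [-0.421 -0.022  0.33 ] gap 59.8 q6 105.4 p [589.3  -47.48 114.28]
time: 17.45
tool_pos: [589.3, -47.5, 114.3]
tcp_rot: [-179.8, -0.4, -25.0]
ft_force: [0.9, 0.5, -0.0]
finger_gap: 85.3
yaw -25.04 F [ 0.94  0.53 -0.04] T [-0.017  0.008  0.036] gap 85.3 q6 105.4 p [589.31 -47.47 114.28]
```

Released cleanly. Retreat straight up, then move aside so both cameras can see.

```bash
python3 -m crank '[[[0,0,-0.02,0,0,0],[0,0,-0.05,0,0,0],[0,0,-0.08,0,0,0],[0,0,-0.12,0,0,0],[0,0,-0.12,0,0,0],[0,0,-0.12,0,0,0]]]'
python3 -c "
from h import *
rel([450,-330,234],-25)"
```

```text
time: 18.2
tool_pos: [588.6, -47.5, 235.3]
tcp_rot: [-179.8, -0.5, -25.0]
ft_force: [-0.6, -0.3, -1.1]
finger_gap: 85.4
shift m [-6.000e-03  3.146e-01 -1.000e-04] rot [-0.0041 -0.0082 -0.0007]
```

```bash
python3 -m crank '[[[-0.001,0.05,0,0,0,0],[-0.002,0.1,0,0,0,0],[-0.003,0.15,0,0,0,0],[-0.004,0.2,0,0,0,0],[-0.005,0.25,0,0,0,0],[-0.006,0.3,0,0,0,0],[-0.006,0.314,0,0,0,0],[-0.006,0.314,0,0,0,0]]]'
python3 - <<'E'
from h import *
B={"scene":(222,204,274,252),"top":(284,186,330,234)}
for n in B:
    p,d=r.snapshot(n);cv2.imwrite(f"pics/{n}9.png",p);lid(n,p,d,B[n],"lid")
    for l in r.landmark_of("lid_screw_head",n):
        P=onz(n,[l["pixel"]],144.5)[0];v=P[:2]-[589,-47.7]
        if np.hypot(*v)<40:print(l,P.round(1),np.degrees(np.arctan2(v[1],v[0])))
E
```

```text
time: 19.2
tool_pos: [449.6, -329.6, 233.0]
tcp_rot: [-179.7, -0.4, -25.1]
ft_force: [0.5, 0.5, -0.8]
finger_gap: 85.6
lid scene 730 zpct [138.2 139.1 139.6 140.1 140.8]
  top z 139.6 circle [589.2 -47.3] 30.6 mean [590.8 -49.9] ext [58.6 59.6]
{'pixel': [255.7, 217.9], 'conf': 0.56} [591.8 -29.4 144.5] 81.4178159450662
lid top 1140 zpct [ 38.5 136.5 138.9 140.1 141.4]
  top z 139.5 circle [589.1 -46.9] 30.0 mean [588.4 -46.9] ext [58.5 60.1]
{'pixel': [296.6, 210.2], 'conf': 0.69} [586.3 -29.  144.5] 98.21451163780186
```

View pics/scene9.png

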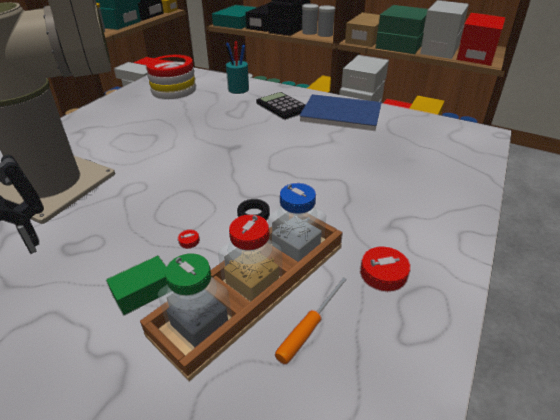

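View pics/top9.png

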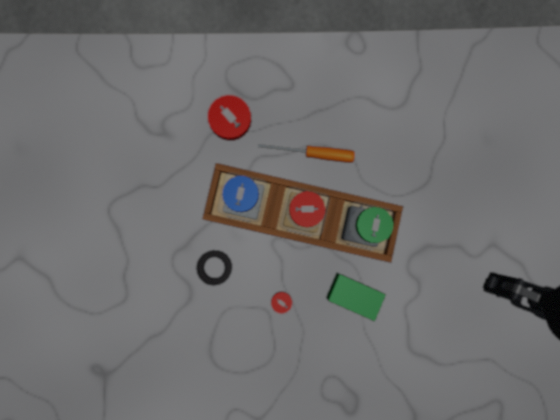

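The lid top is at 139.6 mm (seated 140.5 expected, within calibration). The marker turned a net −75°, the same as the gripper, and everything else is in place. Handing in.

```bash
python3 -c "
from bench import r
print(r.hand_in())"
```

```text
the job is handed in; nothing more can be done
None
```

The red lid is screwed down snug on the middle jar, released, and handed in at about 19 s of the 61 s allowed.

- **Finding the thread:** I gripped the lid at 20 N with a few newtons down and turned it backwards. After about 24° the upward force vanished. I followed it down 5.5 mm, against the roughly 6 mm expected.
- **Screwing down:** Clockwise it fed at the thread pitch, 0.05 mm per degree, onto the rim. About 102° after the drop, the torque rose. I then let go and moved clear.
- **Seating:** Both cameras put the lid top at 139.5–139.6 mm, against 140.5 mm for fully down. The 1 mm difference is within the calibration error.
- **Turn:** The screw head went from about 168° to 81° (scene camera) and 98° (top camera). Those two disagree, but their average matches the gripper's net −75°, so the lid did not slip in the grip.
- **Tightness:** The final torque readings were 0.33–0.37 N·m, slightly above the 0.1–0.3 N·m given for snug. The readings scatter by several hundredths, so I can't rule out that it is slightly past snug.
- **Surroundings:** By eye, the tape, carton, screwdriver and spare lids look unmoved in the last pictures. I did not measure their positions.

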